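# Hang the weighted basket on the load tester and drop its lever

### The arm

A 7-joint arm with a two-finger parallel gripper is mounted at the origin on the work surface. World frame = base frame: x ahead of the robot, y to its left, z up, the work surface at z = 0. Lengths are in m, angles in rad, forces in N, time in s.
With the tool pointing down it reaches from about 0.425 to 0.825 m from the base axis. Payload 3.6 kg.
Tool frame: the origin (TCP) lies midway between the tips of the shut fingers; the grasp point (between the pads) lies 19 mm behind it; z points along the fingers, y is the line along which they close (so a half turn about z gives the same grasp; the last joint's range is limited). The gripper opens to 93 mm and grips with 3 to 60 N. Pads are 15 mm wide; open, the fingers measure 128 mm over their backs; the gripper's body (75 mm by 188 mm) begins 65 mm behind the grasp point.
Start: joints at [-1.333, 0.615, -0.013, 1.423, 0.008, 1.103, -0.04], TCP at [0.169, 0.627, 0.219] pointing down, gripper open.
Joint ranges: [-3.12, 3.12], [-0.3, 2.06], [-1.34, 1.32], [0.26, 2.42], [-1.36, 4.5], [0.01, 1.98], [-2.84, 2.84]. Speed limits (rad/s): [2.79, 2.79, 3.14, 3.14, 3.14, 3.14, 3.14].

### API

Orientations are given as a unit quaternion [x, y, z, w].
In Python, from bench import sensors, viewer, job, find_in, outline_of gives the robot as it stands.
- The arm moves only by the tool play_rows, never from a script. Its argument "moves" is a list of rows, each a list of 6 numbers: the shift along the tool's x, y, z in cm, then the turn, a rotation vector about the tool's x, y, z in degrees. In form: [[x, y, z, rx, ry, rz], ...]. A call has 1 to 12 rows; each row shifts and turns the commanded pose from where the row before left it, along the tool's axes as they then stand; what a row does not reach is not made up. A row lasts 1/10 s, in which the tool goes at most 50 mm and 8.59 degrees, less where a joint would pass 70% of its speed; a pose out of reach is approached as far as the arm can. A call is refused whole if a number of a shift passes 5 or a number of a turn 8.59, either way. A call with a gripper value outside its range is refused whole. "fingers" is the finger opening in cm, from 0 to 9.3, set as the call begins (left out, the last holds). The fingers move at their own pace and stop on an object; "squeeze" is the grip in N (left out, the last holds). Time passes only in rows, so rows that do not move let the fingers close. It gives the time, the measured TCP pose, the force, the opening and the grip force at its end, in the units of the state.
- sensors.get_obs(): the state, without advancing time (a new reading comes with each control period).
- viewer.grab_frame(name): name is "scene" or "top" or "wrist"; returns the picture (420x560x3 uint8, red, green, blue); there is no depth.
- viewer.get_calibration(name): a dict with "fx", "fy", "cx", "cy" (pixels), "eye" and "rotation" of the camera in the world. Camera axes: x right, y down, z forward; pixel columns grow to the right and rows downward; lengths in m; the calibration is good to about 2 mm. A picture is of the moment at which its call begins: read the wrist's pose just before it. get_calibration takes no time and is no camera call; for the wrist camera it gives the pose at the moment of the call.
- job.hand_in(): hands the job in; it is judged then, once.
Trained networks look in the newest picture that a camera, given by its name, has taken for a name from the list of things; names that differ only in an ending like _2 or _b are one class to them, and where a whole thing is asked for, a point or a joint stands for the part that bears it (a point fixed in the world has none). Each returns a list of dicts, best first, with "score" (0 to 1); they miss things now and then, are a little off and sometimes report something else, mostly with a low value. They report only what shows in the picture. A call takes as long as a camera call. They do not tell look-alikes from the thing itself.
- find_in(camera, target): "extent" ([centre column, centre row, width, height] in pixels, round what is visible of it).
- outline_of(camera, target): "mask" (420x560 bool, what is visible of it) and "extent" ([centre column, centre row, width, height] in pixels, round what is visible of it).
The state is a dict: "clock": time; "q": joint angles; "qd": joint speeds; "joint_torque": joint torques, N m; "eef_pos": TCP position; "tool_rot": TCP orientation; "force": force on the tool from outside, world axes, zero at the start; "wrist_torque": the same for the moment, N m; "finger_gap": finger opening in m; "grip_force": force on a finger pad.
Only numpy, scipy, OpenCV 4.12 (cv2) and the standard library are available. Lean on these libraries where they do the work, as an engineer would, in place of code of your own. Each camera call takes 0.05 s, during which the arm holds its last target. There are 200 camera calls.

### The job

Hang the orange basket by its handle bar on the hook of the white load tester and let go of it, keeping it upright on the way; then press the tester's raised red lever fully down so that the tester takes the load. Leave the grey basket where it stands.

Things in the scene. Friction and masses are not known exactly. Their poses are not given: they have to be found in the camera images.
- orange_basket: Orange plastic basket, loose, about 0.35 kg: open tray 64 (its x) x 130 (its y) x 50 mm high, walls 4 mm, a steel disc fixed in the bottom (50 mm across, top at 26 mm), and a rigid arch handle: posts 12 x 8 mm at y = +-61 mm carry a straight level bar along y. Overall height 130 mm. Origin: centre of its underside, z up.
- orange_basket_handle (a point): Middle of the orange basket's handle bar, 125 mm above the underside; axes as the basket's. The bar runs along y, 130 mm long, section 10 x 10 mm, 114 mm free between the posts. The hook belongs under the bar's middle: gripping the bar about 35 mm off its middle leaves the hook room beside the fingers.
- grey_basket: Grey plastic basket, loose, same shape and weight as the orange one; not to be moved. The two baskets and the tester stand side by side in any order.
- tester: White load tester, fixed: base plate 180 x 160 x 12 mm (x -100 to +80), column, head 70 x 90 x 90 mm centred over the origin at z = 210 mm (top 255 mm, display on it 260 mm). From the head's front (-x) face a dark steel hook sticks out level along the tester's -x; the red lever is on the head's +y side. Origin: underside of the base below the head's centre, z up.
- hook_seat (a point): Seat for the bar: top of the hook's round prong (10 mm thick), at x = -112, z = 180 mm of the tester; axes as the tester's, the hook points to -x. Level from a collar (28 mm across) at x = +16 to x = -22 mm; then it turns up to a tip at x = -36 mm (outside -41), top 28 mm above the seat. The bar goes over the tip from -x, then down, lying across the hook; hung, its middle is 5 mm above here.
- lever (a joint): Angle of the tester's red lever, rad: 0 = fully raised (it points to the tester's -x and 0.75 rad above level), 0.95 = fully down on its stop (0.20 rad below level). Starts raised, between 0 and 0.25. Stays where it is left; about 2 N at its end moves it.
- lever_tip (a point): Centre of the red round grip on the lever's end (22 mm across, 30 mm long along the tester's y), 80 mm from the pivot, to be pressed from above. The pivot is at x = -10, y = +75, z = 235 mm of the tester, axis along y: the tip is at x = -10 - 80 cos(0.75 - angle), z = 235 + 80 sin(0.75 - angle) mm. These axes turn with the lever.
Things that resemble listed ones, but are neither listed nor needed, are in the scene too. There is more than one size of the orange_basket; the one meant has the size given above.

How it is judged:
On the way, in this order (a step that is already met when the one before it is completed fails the run):
1. the orange basket hangs by its bar on the hook, released, while the lever is still up (below 0.4 rad) (x of orange_basket_handle in the frame of hook_seat between -0.03 and 0.03 m and y of orange_basket_handle in the frame of hook_seat between -0.03 and 0.03 m and z of orange_basket_handle in the frame of hook_seat between -0.003 and 0.018 m and angle between orange_basket's own z axis and vertical below 0.35 rad and contact force between orange_basket and tester above 0.8 N and contact force between the fingers and orange_basket below 0.3 N and value of joint lever below 0.4 rad), for 0.3 s.
2. the lever is pressed fully down (above 0.85 rad) (value of joint lever above 0.85 rad), for 0.2 s.
At the end, for the whole second after the job is handed in: Orange basket at rest (<0.05 m/s) on the hook, released, borne by the tester (>0.8 N): handle site within 30 mm of the seat in tester x and y, -3 to +18 mm in z, tilt < 0.35 rad; lever above 0.85 rad; grey basket within 30 mm of its start (x of orange_basket_handle in the frame of hook_seat between -0.03 and 0.03 m and y of orange_basket_handle in the frame of hook_seat between -0.03 and 0.03 m and z of orange_basket_handle in the frame of hook_seat between -0.003 and 0.018 m and angle between orange_basket's own z axis and vertical below 0.35 rad and contact force between orange_basket and tester above 0.8 N and contact force between the fingers and orange_basket below 0.3 N and value of joint lever above 0.85 rad and linear speed of orange_basket below 0.05 m/s and distance of grey_basket from where it was at the start of the episode below 0.03 m); the robot touches nothing.
It fails at once if the orange basket tips by more than 0.7 rad (angle between orange_basket's own z axis and vertical above 0.7 rad).
It fails at once if the grey basket is moved by more than 30 mm (distance of grey_basket from where it was at the start of the episode above 0.03 m).
It also fails if it takes over 64 s, if anything falls off the work surface, if the arm or the gripper's body presses on something with over 40 N, if the wrist force passes 120 N, or if a joint passes its speed limit or range.

## Working session

There is one attempt and no reset: what is moved stays moved. The work goes in short steps, Python scripts to look and compute and a tool call to move; the robot and the scene stay as the last step left them, time stands still between calls to the robot, and variables do not carry over. Pictures are saved under pics/ and viewed, at most 12 in all, crops included, and the job is handed in when it is done.

Besides the shell and the picture viewer there is one more tool, called after ">>>" by a JSON object that holds its "fn" and its "kwargs". play_rows: Moves the arm, as the interface text tells. Its arguments: {"type":"object","properties":{"moves":{"type":"array"},"fingers":{"type":"number"},"squeeze":{"type":"number"}},"required":["moves"]}

```bash
mkdir -p pics
cat > h.py <<'E'
import numpy as np, cv2
from bench import sensors, viewer, job, find_in, outline_of
def ray(c,u,v):
    d=np.array([(u-c['cx'])/c['fx'],(v-c['cy'])/c['fy'],1.]); return np.array(c['eye']),np.array(c['rotation'])@d
def atz(c,u,v,z):
    e,d=ray(c,u,v); return e+d*(z-e[2])/d[2]
def proj(c,p):
    q=np.array(c['rotation']).T@(np.array(p)-np.array(c['eye'])); return np.array([c['fx']*q[0]/q[2]+c['cx'],c['fy']*q[1]/q[2]+c['cy']])
def tri(a,b):
    # a,b: (calib,u,v)
    e1,d1=ray(*a);e2,d2=ray(*b);A=np.stack([d1,-d2],1)
    t=np.linalg.lstsq(A,e2-e1,rcond=None)[0]
    p,q=e1+t[0]*d1,e2+t[1]*d2
    return (p+q)/2,np.linalg.norm(p-q)
def save(im,n): cv2.imwrite('pics/'+n,im[...,::-1])
E
python3 - <<'E'
from h import *
s=viewer.grab_frame('scene');
for t in ['orange_basket','grey_basket','tester','lever_tip']: print('scene',t,[(round(d['score'],2),np.round(d['extent'])) for d in find_in('scene',t)])
p=viewer.grab_frame('top')
for t in ['orange_basket','grey_basket','tester','lever_tip']: print('top',t,[(round(d['score'],2),np.round(d['extent'])) for d in find_in('top',t)])
im=cv2.resize(np.vstack([s,p]),None,fx=.714,fy=.714)
save(s,'s0.png');save(p,'t0.png')
for n in ['scene','top']: print(n,viewer.get_calibration(n))
print(sensors.get_obs())
E
```

```text
scene orange_basket [(0.89, array([224., 220.,  50.,  57.])), (0.58, array([146., 213.,  83.,  76.])), (0.57, array([258., 202.,  36.,  37.]))]
scene grey_basket [(0.8, array([279., 254.,  54.,  63.]))]
scene tester [(0.84, array([392., 275., 104., 134.]))]
scene lever_tip [(0.59, array([435., 227.,  16.,  39.]))]
top orange_basket [(0.92, array([353., 266.,  41.,  21.])), (0.78, array([410., 163.,  64.,  83.])), (0.67, array([357., 218.,  52.,  32.]))]
top grey_basket [(0.66, array([281., 208.,  46.,  26.])), (0.5, array([168., 224.,  92.,  79.]))]
top tester [(0.67, array([168., 222.,  88.,  78.]))]
top lever_tip [(0.51, array([128., 228.,  17.,  39.]))]
scene {'fx': 531.8846144282164, 'fy': 531.8846144282164, 'cx': 276.4904981129887, 'cy': 206.79676825873275, 'eye': array([1.5072504 , 0.61125174, 0.96214159]), 'rotation': array([ 0.39613674,  0.79260914, -0.41187272, -0.21262009])}
top {'fx': 460.70316255823326, 'fy': 460.70316255823326, 'cx': 282.2324690722645, 'cy': 212.2772215103742, 'eye': array([ 0.37729624, -0.02754825,  1.32149421]), 'rotation': array([-0.70020946,  0.70836856, -0.06383435,  0.06201516])}
{'clock': 0.5, 'q': array([-1.3334856 ,  0.61489773, -0.0126147 ,  1.42349197,  0.00812195,
        1.10338862, -0.04044216]), 'qd': array([ 0.00112453, -0.00176873, -0.00015402,  0.00050521,  0.00132293,
       -0.00173956,  0.00043847]), 'joint_torque': array([-5.84039608e-04, -4.58393097e+01,  2.08801366e-01, -1.65861958e+01,
       -6.10080804e-02,  1.40230218e-02,  8.66031701e-05]), 'eef_pos': array([0.16945285, 0.62745068, 0.21861109]), 'tool_rot': array([ 1.31511937e-01,  9.91314585e-01, -6.59037250e-05, -1.94504937e-05]), 'force': array([0.55593382, 0.68191858, 1.1030437 ]), 'wrist_torque': array([ 0.03274301, -0.01589205,  0.0425227 ]), 'grip_force': 0.0, 'finger_gap': 0.09324701807306203}
```

View pics/s0.png

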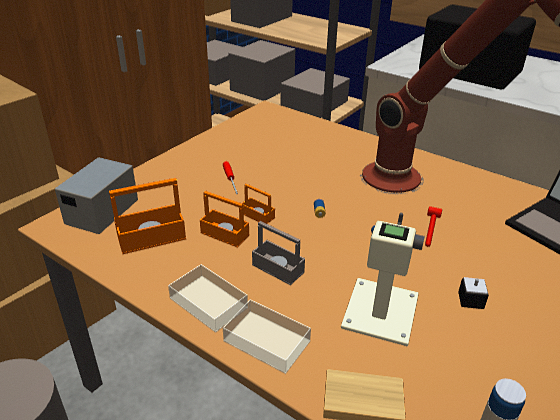

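View pics/t0.png

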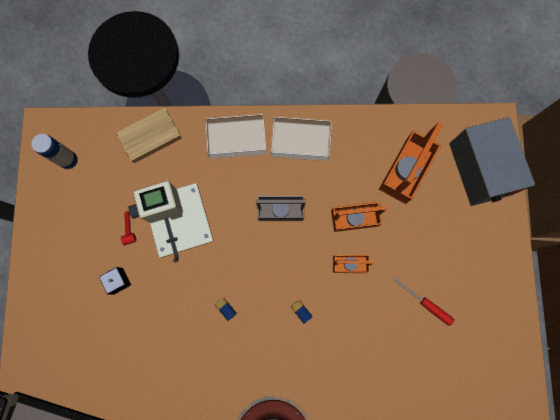

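```bash
python3 - <<'E'
s=open('h.py').read()
s=s.replace("np.array(c['rotation'])","R(c)").replace("def ray","from scipy.spatial.transform import Rotation as Ro\ndef R(c): return Ro.from_quat(c['rotation']).as_matrix()\ndef ray",1)
open('h.py','w').write(s)
E
python3 - <<'E'
from h import *
S=viewer.get_calibration('scene');T=viewer.get_calibration('top')
for n,c in (('s',S),('t',T)):
  print(n,R(c).round(2).tolist(),[proj(c,p).round() for p in ([0,0,0],[.169,.627,.219],[.5,0,0],[.5,.3,0])])
for n in [(281,208),(357,218),(352,266),(410,165),(178,220),(152,200)]: print(n,atz(T,*n,0.02).round(3))
# basket widths in both views
for n,a,b in [('med bar ends',((205,195),(243,209)),((333,210),(382,207))),('small bar',((245,188),(270,198)),((334,258),(371,263))),('big',((112,190),(178,182)),((392,190),(440,127)))]:
  pass
s=viewer.grab_frame('scene'); ms=outline_of('scene','orange_basket')
t=viewer.grab_frame('top'); mt=outline_of('top','orange_basket')
for m,c in ((ms,S),(mt,T)):
  for d in m:
    r=cv2.minAreaRect(np.argwhere(d['mask'])[:,::-1].astype(np.float32)); print(round(d['score'],2),np.round(d['extent']),cv2.boxPoints(r).round().tolist())
a=cv2.resize(s[150:300,190:330],(560,600),interpolation=cv2.INTER_CUBIC)
save(cv2.resize(s[165:285,195:315],(600,600),interpolation=cv2.INTER_CUBIC),'sc.png')
save(np.vstack([cv2.resize(t[185:285,250:400],(600,400),interpolation=cv2.INTER_CUBIC)]),'tc.png')
E
```

```text
s [[-0.6, 0.45, -0.66], [0.8, 0.35, -0.48], [0.01, -0.82, -0.57]] [array([391., 177.]), array([604., 211.]), array([311., 250.]), array([409., 295.])]
t [[-0.01, -0.98, 0.18], [-1.0, 0.01, -0.0], [0.0, -0.18, -0.98]] [array([273., 439.]), array([ -6., 392.]), array([271., 252.]), array([167., 253.])]
(281, 208) [ 0.624 -0.029  0.02 ]
(357, 218) [ 0.593 -0.246  0.02 ]
(352, 266) [ 0.456 -0.227  0.02 ]
(410, 165) [ 0.748 -0.408  0.02 ]
(178, 220) [0.593 0.266 0.02 ]
(152, 200) [0.652 0.343 0.02 ]
0.77 [224. 222.  54.  59.] [[190.0, 231.0], [204.0, 190.0], [257.0, 208.0], [243.0, 249.0]]
0.77 [260. 203.  32.  38.] [[236.0, 212.0], [246.0, 184.0], [281.0, 197.0], [271.0, 225.0]]
0.7 [147. 215.  80.  74.] [[108.0, 190.0], [176.0, 177.0], [188.0, 241.0], [121.0, 254.0]]
0.95 [354. 266.  40.  17.] [[333.0, 272.0], [333.0, 255.0], [373.0, 255.0], [373.0, 272.0]]
0.8 [411. 163.  64.  75.] [[378.0, 189.0], [420.0, 112.0], [450.0, 128.0], [408.0, 206.0]]
0.64 [359. 217.  54.  30.] [[331.0, 207.0], [385.0, 201.0], [388.0, 225.0], [334.0, 232.0]]
```

View pics/sc.png

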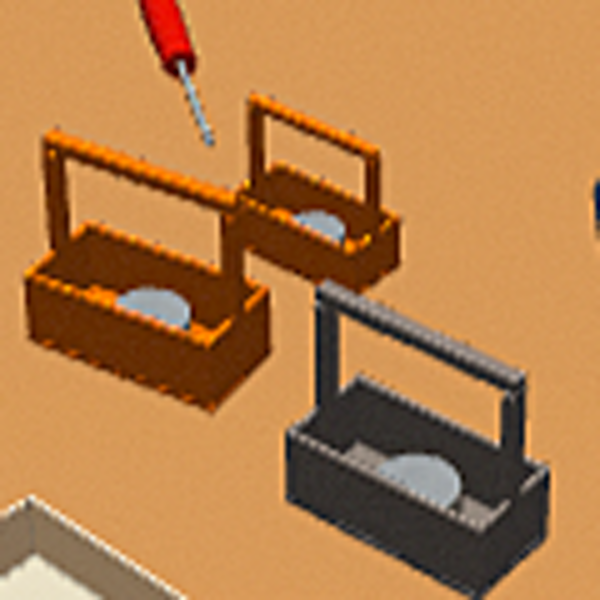

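View pics/tc.png

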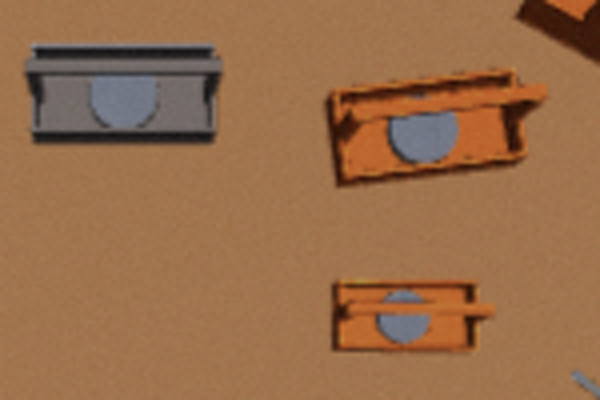

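The orange baskets are at scene (147,215) large, (224,222) medium and (260,203) small. The medium one (top view 359,217) matches the grey basket's size, as described, so it looks like the target. I'll check its measured length when I locate it and the tester.

Run:
```python
from h import *
S=viewer.get_calibration('scene');T=viewer.get_calibration('top')
def mid(s1,s2,t1,t2):
  A,e1=tri((S,*s1),(T,*t1));B,e2=tri((S,*s2),(T,*t2)); print(A.round(4),B.round(4),'err',e1,e2,'len',np.linalg.norm(A-B),'mid',((A+B)/2).round(4),'yaw',np.degrees(np.arctan2(*( (B-A)[[1,0]]))))
mid((204.4,193.4),(242.6,207.2),(386.2,209.0),(336,213.3))   # medium
mid((246,185),(270.5,195.8),(373,262.8),(335,262.5))  # small
mid((260,223),(299.5,241.5),(304.8,201.8),(256.7,201.5)) # grey
s=viewer.grab_frame('scene');t=viewer.grab_frame('top')
save(np.hstack([cv2.resize(s[205:345,335:455],(510,595),interpolation=cv2.INTER_CUBIC)]),'x.png')
a=cv2.resize(s[200:350,335:450],(400,522),interpolation=cv2.INTER_CUBIC)
b=cv2.resize(t[175:275,115:220],(400,381),interpolation=cv2.INTER_CUBIC)
c=np.zeros((522,800,3),np.uint8);c[:,:400]=a;c[:381,400:]=b
save(c,'test.png')
```

```text
[ 0.5996 -0.3082  0.1201] [ 0.5891 -0.1745  0.1227] err 0.0006914173194664142 0.001037641902783974 len 0.13421403523071118 mid [ 0.5943 -0.2413  0.1214] yaw 94.45385986400845
[ 0.459  -0.2711  0.0926] [ 0.4622 -0.1721  0.0943] err 0.0014343536423692448 0.00365057931363796 len 0.09910137814614971 mid [ 0.4606 -0.2216  0.0934] yaw 88.14471168188564
[ 0.6199 -0.0913  0.1243] [0.622  0.0365 0.1248] err 0.001938892311845948 0.0025618570486660016 len 0.1277834899410404 mid [ 0.6209 -0.0274  0.1246] yaw 89.08875167212796
```

View pics/test.png

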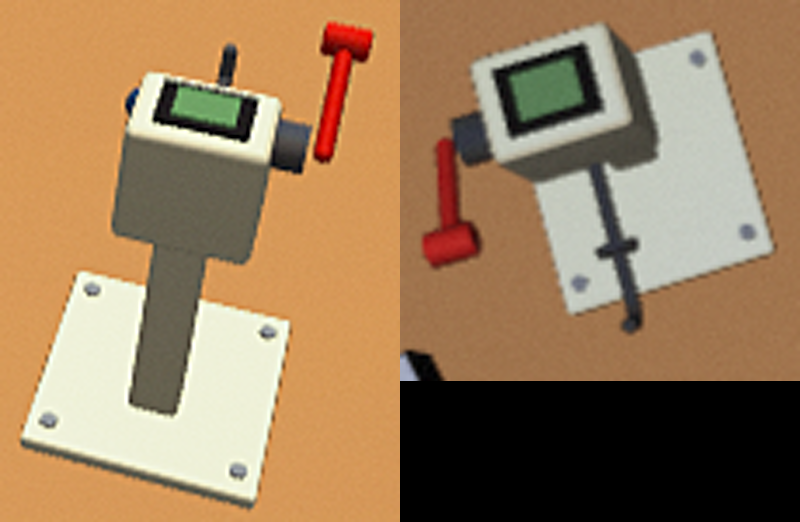

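Medium basket: bar about 134 mm long and 121 mm high, so it is the 130 mm one. The small one is 99 mm long. In the tester crop the hook points towards the robot and the lever is on its left. Next I fit the tester pose.

Run:
```python
from h import *
from scipy.optimize import least_squares
S=viewer.get_calibration('scene');T=viewer.get_calibration('top')
sc=[((22,440),(80,-80,12)),((255,500),(80,80,12)),((78,272),(-100,-80,12)),((290,320),(-100,80,12)),((146,73),(-35,-45,255)),((284,97),(-35,45,255)),((127,135),(35,-45,255)),((271,160),(35,45,255)),((230,46),(-148,0,208))]
tp=[((713,31),(80,-80,12)),((776,248),(-100,-80,12)),((570,315),(-100,80,12)),((470,63),(35,45,255)),((606,23),(35,-45,255)),((637,119),(-35,-45,255)),((499,168),(-35,45,255)),((632,322),(-148,0,208))]
ob=[(S,335+u/3.478,200+v/3.48,m) for (u,v),m in sc]+[(T,115+(u-400)/3.81,175+v/3.81,m) for (u,v),m in tp]
def W(p,m):
  c,s=np.cos(p[2]),np.sin(p[2]);x,y,z=np.array(m)/1000; return np.array([p[0]+c*x-s*y,p[1]+s*x+c*y,z])
f=lambda p:np.concatenate([proj(c,W(p,m))-[u,v] for c,u,v,m in ob])
r=least_squares(f,[.65,.3,.2],loss='soft_l1');p=r.x
print(p,np.degrees(p[2]));print(f(p).reshape(-1,2).round(1).tolist())
tip=tri((S,335+347/3.478,200+42/3.48),(T,115+51/3.81,175+243/3.81));print('lever tip',tip)
d=tip[0][:2]-p[:2];c,s=np.cos(p[2]),np.sin(p[2]);print('in tester',c*d[0]+s*d[1],-s*d[0]+c*d[1])
print('seat',W(p,(-112,0,180)),'grip',W(p,(-112,-35,185)),'tipz',tri((S,335+230/3.478,200+46/3.48),(T,115+232/3.81,175+322/3.81)))
o=sensors.get_obs();print(Ro.from_quat(o['tool_rot']).as_matrix().round(4).tolist())
```

```text
[0.60556175 0.27193537 0.30443093] 17.44260741515302
[[-0.6, -1.0], [0.5, -0.6], [-0.7, -1.2], [-0.1, -0.6], [-0.7, -2.1], [-0.1, -0.9], [-1.1, -2.0], [-0.4, -0.3], [-0.6, -0.7], [-1.5, -1.1], [-0.4, 0.2], [-0.5, 0.0], [-1.9, -0.8], [-1.0, -1.8], [-1.1, 0.4], [-1.9, -0.7], [-0.6, 0.3]]
lever tip (array([0.50813564, 0.32140975, 0.27443409]), np.float64(0.0012997443669981303))
in tester -0.07811627215139683 0.07640294040355906
seat [0.49871177 0.23836334 0.18      ] grip [0.50920303 0.20497272 0.185     ] tipz (array([0.46459996, 0.22785054, 0.20612421]), np.float64(0.0029695557946255117))
[[-0.9654, 0.2607, -0.0], [0.2607, 0.9654, -0.0], [0.0, -0.0, -1.0]]
```

```bash
cat >> h.py <<'E'
def plan(wps,p=None,Rm=None):
    """wps: (xyz, yaw of tool y deg, tilt deg, n rows); tilt>0 leans body towards world -(tool y dir). prints rows"""
    o=sensors.get_obs(); p=np.array(o['eef_pos']) if p is None else np.array(p); Rm=Ro.from_quat(o['tool_rot']) if Rm is None else Rm
    for q,yaw,tilt,n in wps:
        a=np.radians(yaw);y=np.array([np.cos(a),np.sin(a),0]);z=np.array([0,0,-1.]);x=np.cross(y,z)
        G=Ro.from_matrix(np.stack([x,y,z],1))*Ro.from_rotvec([np.radians(tilt),0,0])
        rv=(Rm.inv()*G).as_rotvec();rows=[];dp=(np.array(q)-p)/n
        for i in range(n):
            r=np.r_[Rm.inv().apply(dp)*100,np.degrees(rv/n)];rows.append([round(float(v),2)+0. for v in r]);Rm=Rm*Ro.from_rotvec(rv/n)
        p=np.array(q,float);print(rows)
E
python3 - <<'E'
from h import *
S=viewer.get_calibration('scene');T=viewer.get_calibration('top')
print(tri((S,113,190),(T,440,125)),tri((S,177,182),(T,390,190)))
plan([((.169,.627,.36),74.9,0,4),((.48,.40,.37),45,0,9),((.597,-.276,.30),4.45,0,16)])
E
```

```text
(array([ 0.80635225, -0.44263606,  0.18578536]), np.float64(0.002518071269584575)) (array([ 0.65354235, -0.32696184,  0.17137523]), np.float64(0.04468568064324342))
[[0.01, -0.02, -3.53, 0.0, 0.0, 0.0], [0.01, -0.01, -3.53, 0.0, 0.0, 0.0], [0.01, -0.01, -3.53, 0.0, 0.0, 0.0], [0.01, -0.01, -3.53, 0.0, 0.0, 0.0]]
[[-3.99, -1.53, -0.11, 0.0, 0.0, 3.32], [-4.08, -1.3, -0.11, 0.0, 0.0, 3.32], [-4.14, -1.06, -0.11, 0.0, 0.0, 3.32], [-4.2, -0.82, -0.11, 0.0, 0.0, 3.32], [-4.24, -0.58, -0.11, 0.0, 0.0, 3.32], [-4.27, -0.33, -0.11, 0.0, 0.0, 3.32], [-4.28, -0.08, -0.11, 0.0, 0.0, 3.32], [-4.27, 0.17, -0.11, 0.0, 0.0, 3.32], [-4.26, 0.41, -0.11, 0.0, 0.0, 3.32]]
[[-3.5, -2.47, 0.44, 0.0, 0.0, 2.53], [-3.61, -2.31, 0.44, 0.0, 0.0, 2.53], [-3.71, -2.15, 0.44, 0.0, 0.0, 2.53], [-3.8, -1.99, 0.44, 0.0, 0.0, 2.53], [-3.88, -1.82, 0.44, 0.0, 0.0, 2.53], [-3.96, -1.64, 0.44, 0.0, 0.0, 2.53], [-4.03, -1.46, 0.44, 0.0, 0.0, 2.53], [-4.09, -1.29, 0.44, 0.0, 0.0, 2.53], [-4.14, -1.1, 0.44, 0.0, 0.0, 2.53], [-4.19, -0.92, 0.44, 0.0, 0.0, 2.53], [-4.22, -0.73, 0.44, 0.0, 0.0, 2.53], [-4.25, -0.55, 0.44, 0.0, 0.0, 2.53], [-4.27, -0.36, 0.44, 0.0, 0.0, 2.53], [-4.28, -0.17, 0.44, 0.0, 0.0, 2.53], [-4.29, 0.02, 0.44, 0.0, 0.0, 2.53], [-4.28, 0.21, 0.44, 0.0, 0.0, 2.53]]
```

>>> {"fn": "play_rows", "kwargs": {"moves": [[0, 0, -3.5, 0, 0, 0], [0, 0, -3.5, 0, 0, 0], [0, 0, -3.5, 0, 0, 0], [0, 0, -3.5, 0, 0, 0], [-4, -1.5, -0.1, 0, 0, 3.3], [-4.1, -1.3, -0.1, 0, 0, 3.3], [-4.1, -1.1, -0.1, 0, 0, 3.3], [-4.2, -0.8, -0.1, 0, 0, 3.3], [-4.2, -0.6, -0.1, 0, 0, 3.3], [-4.3, -0.3, -0.1, 0, 0, 3.3], [-4.3, -0.1, -0.1, 0, 0, 3.3], [-4.3, 0.2, -0.1, 0, 0, 3.3]], "fingers": 6}}

```text
clock: 2.0
eef_pos: [0.4477, 0.425, 0.367]
tool_rot: [0.355, 0.935, 0.0, 0.0]
force: [-0.3, -0.0, 0.6]
finger_gap: 0.06
grip_force: 0.0
```

>>> {"fn": "play_rows", "kwargs": {"moves": [[-4.3, 0.4, -0.1, 0, 0, 3.3], [-3.5, -2.5, 0.4, 0, 0, 2.5], [-3.6, -2.3, 0.4, 0, 0, 2.5], [-3.7, -2.2, 0.4, 0, 0, 2.5], [-3.8, -2, 0.4, 0, 0, 2.5], [-3.9, -1.8, 0.4, 0, 0, 2.5], [-4, -1.6, 0.4, 0, 0, 2.5], [-4, -1.5, 0.4, 0, 0, 2.5], [-4.1, -1.3, 0.4, 0, 0, 2.5], [-4.1, -1.1, 0.4, 0, 0, 2.5], [-4.2, -0.9, 0.4, 0, 0, 2.5], [-4.2, -0.7, 0.4, 0, 0, 2.5]]}}

```text
clock: 3.2
eef_pos: [0.5646, -0.065, 0.3238]
tool_rot: [0.591, 0.807, 0.0, 0.0]
force: [-0.3, 0.7, -0.2]
finger_gap: 0.06
grip_force: 0.0
```

>>> {"fn": "play_rows", "kwargs": {"moves": [[-4.2, -0.5, 0.4, 0, 0, 2.5], [-4.3, -0.4, 0.4, 0, 0, 2.5], [-4.3, -0.2, 0.4, 0, 0, 2.5], [-4.3, 0, 0.4, 0, 0, 2.5], [-4.3, 0.2, 0.4, 0, 0, 2.5], [0, 0, 0, 0, 0, 0]]}}

```text
clock: 3.8
eef_pos: [0.6001, -0.2826, 0.302]
tool_rot: [0.678, 0.735, -0.003, 0.0]
force: [-0.0, 0.8, -1.2]
finger_gap: 0.0599
grip_force: 0.0
```

Run:
```python
from h import *
o=sensors.get_obs();print(o['clock'],o['eef_pos'],Ro.from_quat(o['tool_rot']).as_matrix().round(3).tolist(),o['finger_gap'])
c=viewer.get_calibration('wrist');w=viewer.grab_frame('wrist');print(c)
print([(round(d['score'],2),np.round(d['extent'])) for d in find_in('wrist','orange_basket')])
save(w,'w1.png')
u=np.array([-.0775,.997,0]);m=np.array([.5943,-.2413,.125])
print([proj(c,m+k*u).round() for k in (-.065,-.035,0,.065)])
```

```text
3.8 [ 0.60013649 -0.28260383  0.30203194] [[-0.079, 0.997, -0.004], [0.997, 0.079, -0.006], [-0.005, -0.004, -1.0]] 0.05992031364822719
{'fx': 321.2989583288181, 'fy': 321.2989583288181, 'cx': 278.512339224993, 'cy': 210.39734644002132, 'eye': array([ 0.59508244, -0.21097828,  0.46715291]), 'rotation': array([0.99054603, 0.03966518, 0.0029249 , 0.13128852])}
[(0.82, array([278., 152.,  59., 122.])), (0.79, array([182., 124.,  47.,  90.])), (0.61, array([359., 245., 125.,  89.]))]
[array([277., 213.]), array([277., 186.]), array([277., 153.]), array([277.,  88.])]
```

View pics/w1.png

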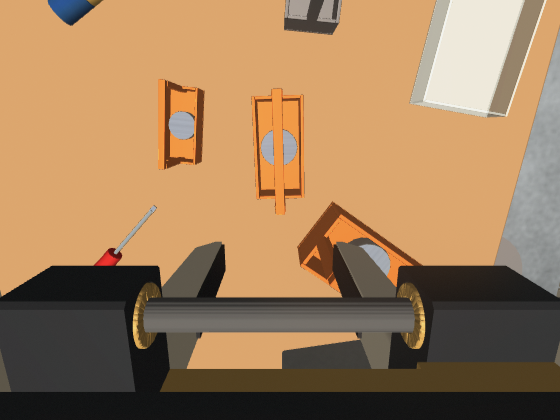

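Run:
```python
from h import *
c=viewer.get_calibration('wrist')
a,b=atz(c,335,203,.075),atz(c,300,250,.075);print(a,b,(a+b)/2,np.linalg.norm(a-b))
plan([((.597,-.276,.20),4.45,0,4),((.597,-.276,.112),4.45,0,4)])
```

```text
[ 0.67480673 -0.29242075  0.075     ] [ 0.63758376 -0.35922456  0.075     ] [ 0.65619525 -0.32582266  0.075     ] 0.07647417254638446
[[0.0, -0.13, 2.58, -0.01, -0.01, 0.16], [0.0, -0.13, 2.58, -0.01, -0.01, 0.16], [0.0, -0.13, 2.58, -0.01, -0.01, 0.16], [0.0, -0.13, 2.58, -0.01, -0.01, 0.16]]
[[0.0, 0.0, 2.2, 0.0, 0.0, 0.0], [0.0, 0.0, 2.2, 0.0, 0.0, 0.0], [0.0, 0.0, 2.2, 0.0, 0.0, 0.0], [0.0, 0.0, 2.2, 0.0, 0.0, 0.0]]
```

>>> {"fn": "play_rows", "kwargs": {"moves": [[0.4, -0.1, 2.5, 0, 0, 0], [0.4, -0.1, 2.5, 0, 0, 0], [0.3, -0.1, 2.5, 0, 0, 0], [0.3, 0, 2.5, 0, 0, 0], [0, 0, 2.5, 0, 0, 0], [0, 0, 2, 0, 0, 0], [0, 0, 1.5, 0, 0, 0.1], [0, 0, 1.5, 0, 0, 0], [0, 0, 1.4, 0, 0, 0], [0, 0, 0, 0, 0, 0]]}}

```text
clock: 4.9
eef_pos: [0.5976, -0.2591, 0.1126]
tool_rot: [0.675, 0.738, -0.0, -0.002]
force: [0.5, -0.1, -0.4]
finger_gap: 0.0598
grip_force: 0.0
```

>>> {"fn": "play_rows", "kwargs": {"moves": [[0, 0, 0, 0, 0, 0], [0, 0, 0, 0, 0, 0], [0, 0, 0, 0, 0, 0], [0, 0, 0, 0, 0, 0], [0, 0, 0, 0, 0, 0], [0, 0, 0, 0, 0, 0]], "fingers": 0, "squeeze": 45}}

```text
clock: 5.5
eef_pos: [0.5985, -0.261, 0.1149]
tool_rot: [0.675, 0.738, 0.0, 0.0]
force: [0.1, 0.8, -0.1]
finger_gap: 0.0166
grip_force: 0.0
```

>>> {"fn": "play_rows", "kwargs": {"moves": [[0, 0, 0, 0, 0, 0], [-0.3, 0, 0, 0, 0, 0], [-0.3, 0, 0.1, 0, 0, 0], [-0.2, -0.1, 0.1, 0, 0, 0], [0, 0, 0, 0, 0, 0], [0, 0, 0, 0, 0, 0]], "fingers": 3}}

```text
clock: 6.1
eef_pos: [0.598, -0.269, 0.1125]
tool_rot: [0.675, 0.738, -0.0, -0.0]
force: [-0.3, -0.3, 0.6]
finger_gap: 0.0304
grip_force: 0.0
```

>>> {"fn": "play_rows", "kwargs": {"moves": [[0, 0, 0, 0, 0, 0], [0, 0, 0, 0, 0, 0], [0, 0, 0, 0, 0, 0], [0, 0, 0, 0, 0, 0], [0, 0, 0, 0, 0, 0], [0, 0, 0, 0, 0, 0], [0, 0, 0, 0, 0, 0], [0, 0, 0, 0, 0, 0]], "fingers": 0}}

```text
clock: 6.9
eef_pos: [0.5983, -0.2689, 0.1126]
tool_rot: [0.675, 0.738, 0.0, 0.0]
force: [0.5, -0.5, -0.7]
finger_gap: 0.0095
grip_force: 45.0
```

>>> {"fn": "play_rows", "kwargs": {"moves": [[0, 0, -0.5, 0, 0, 0], [0, 0, -1, 0, 0, 0], [0, 0, -2, 0, 0, 0], [0, 0, -3, 0, 0, 0], [0, 0, -3, 0, 0, 0], [0, 0, -3, 0, 0, 0], [0, 0, -3, 0, 0, 0], [0, 0, -3, 0, 0, 0], [0, 0, -1.5, 0, 0, 0], [0, 0, 0, 0, 0, 0]]}}

```text
clock: 7.9
eef_pos: [0.5987, -0.2699, 0.316]
tool_rot: [0.675, 0.738, 0.001, 0.003]
force: [0.8, -0.8, -4.4]
finger_gap: 0.0096
grip_force: 45.0
```

```bash
cat >> h.py <<'E'
P=np.array([.60556,.27194,.30443])
def TW(x,y,z):
    c,s=np.cos(P[2]),np.sin(P[2]); x,y,z=x/1000,y/1000,z/1000; return np.array([P[0]+c*x-s*y,P[1]+s*x+c*y,z])
def TI(w):
    c,s=np.cos(P[2]),np.sin(P[2]); d=np.array(w)[:2]-P[:2]; return np.array([c*d[0]+s*d[1],-s*d[0]+c*d[1],w[2]])*1000
E
python3 - <<'E'
from h import *
v=viewer.grab_frame('scene')
save(cv2.resize(v[100:310,120:400],(800,600)),'lift.png')
o=sensors.get_obs();print(o['clock'],o['force'],o['grip_force'])
plan([(TW(-230,-28,318),17.44,0,16),(TW(-202,-28,216),17.44,-10,6)])
E
```

```text
7.95 [-0.13888673 -0.18027563 -4.91946974] 44.966885447502136
[[2.89, -1.02, -0.03, 0.0, 0.0, -0.77], [2.9, -0.98, -0.03, 0.0, 0.0, -0.77], [2.91, -0.94, -0.03, 0.0, 0.0, -0.77], [2.93, -0.9, -0.03, 0.0, 0.0, -0.77], [2.94, -0.86, -0.03, 0.0, 0.0, -0.77], [2.95, -0.82, -0.03, 0.0, 0.0, -0.77], [2.96, -0.78, -0.03, 0.0, 0.0, -0.77], [2.97, -0.74, -0.03, 0.0, 0.0, -0.77], [2.98, -0.7, -0.03, 0.0, 0.0, -0.77], [2.99, -0.66, -0.03, 0.0, 0.0, -0.77], [3.0, -0.62, -0.03, 0.0, 0.0, -0.77], [3.01, -0.58, -0.03, 0.0, 0.0, -0.77], [3.01, -0.54, -0.03, 0.0, 0.0, -0.77], [3.02, -0.5, -0.03, 0.0, 0.0, -0.77], [3.03, -0.46, -0.03, 0.0, 0.0, -0.77], [3.03, -0.42, -0.03, 0.0, 0.0, -0.77]]
[[0.0, 0.47, 1.7, -1.67, 0.0, 0.0], [0.0, 0.42, 1.71, -1.67, 0.0, 0.0], [0.0, 0.37, 1.72, -1.67, 0.0, 0.0], [0.0, 0.32, 1.73, -1.67, 0.0, 0.0], [0.0, 0.27, 1.74, -1.67, 0.0, 0.0], [0.0, 0.22, 1.75, -1.67, 0.0, 0.0]]
```

View pics/lift.png

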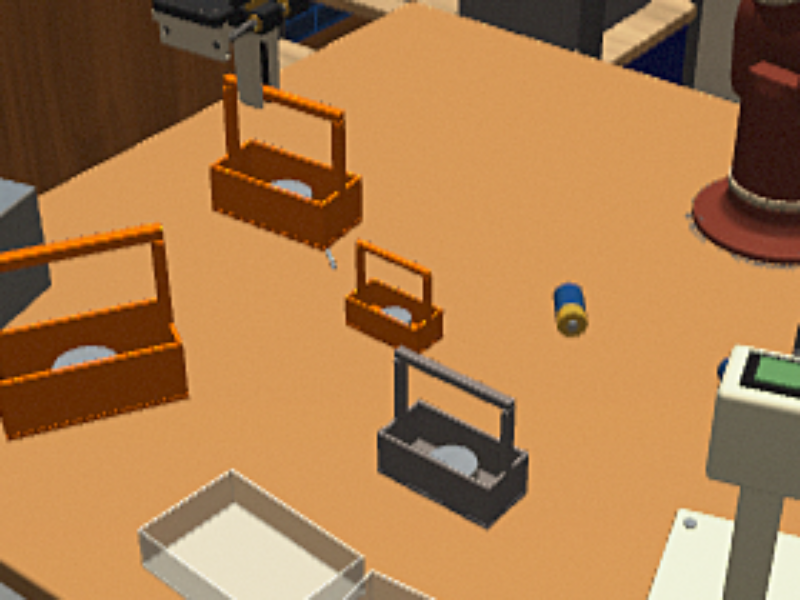

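The medium basket hangs level in the gripper, with its bar at (285,95) in the crop and the others untouched. Carrying it to the tester.

>>> {"fn": "play_rows", "kwargs": {"moves": [[1, -0.4, 0, 0, 0, -0.3], [2, -0.8, 0, 0, 0, -0.6], [2.9, -1, 0, 0, 0, -0.8], [2.9, -1, 0, 0, 0, -0.8], [2.9, -0.9, 0, 0, 0, -0.8], [2.9, -0.9, 0, 0, 0, -0.8], [2.9, -0.8, 0, 0, 0, -0.8], [2.9, -0.8, 0, 0, 0, -0.8], [3, -0.7, 0, 0, 0, -0.8], [3, -0.7, 0, 0, 0, -0.8], [3, -0.7, 0, 0, 0, -0.8], [3, -0.6, 0, 0, 0, -0.8]]}}

```text
clock: 9.15
eef_pos: [0.4518, 0.038, 0.3113]
tool_rot: [0.615, 0.788, -0.001, -0.002]
force: [0.1, -0.4, -3.2]
finger_gap: 0.0092
grip_force: 45.0
```

>>> {"fn": "play_rows", "kwargs": {"moves": [[3, -0.6, 0, 0, 0, -0.8], [3, -0.6, 0, 0, 0, -0.8], [3, -0.5, 0, 0, 0, -0.8], [3, -0.5, 0, 0, 0, -0.8], [2, -0.3, 0, 0, 0, -0.5], [1, -0.2, 0, 0, 0, -0.3], [0, 0, 0, 0, 0, 0], [0, 0, 0, 0, 0, 0]]}}

```text
clock: 9.95
eef_pos: [0.3881, 0.1723, 0.3122]
tool_rot: [0.588, 0.809, -0.001, 0.0]
force: [0.0, -0.4, -3.1]
finger_gap: 0.0092
grip_force: 45.0
```

Run:
```python
from h import *
o=sensors.get_obs();print(o['clock'],o['force'],o['grip_force'],TI(o['eef_pos']))
plan([(TW(-202,-28,216),17.44,-10,7)])
```

```text
9.95 [ 0.03489543 -0.39936897 -3.1224324 ] 44.967695474624634 [-237.33928135  -29.89258893  312.24360149]
[[0.02, 0.51, 1.37, -1.44, 0.01, 0.07], [0.03, 0.47, 1.39, -1.44, 0.01, 0.07], [0.03, 0.44, 1.4, -1.44, 0.01, 0.07], [0.03, 0.4, 1.41, -1.44, 0.01, 0.07], [0.03, 0.37, 1.42, -1.44, 0.01, 0.07], [0.03, 0.33, 1.43, -1.44, 0.01, 0.07], [0.03, 0.29, 1.43, -1.44, 0.01, 0.07]]
```

>>> {"fn": "play_rows", "kwargs": {"moves": [[0, 0.5, 1.4, -1.4, 0, 0.1], [0, 0.5, 1.4, -1.4, 0, 0.1], [0, 0.4, 1.4, -1.4, 0, 0.1], [0, 0.4, 1.4, -1.4, 0, 0.1], [0.1, 0.4, 1.4, -1.4, 0, 0], [0.1, 0.3, 1.4, -1.5, 0, 0.1], [0, 0.3, 1.4, -1.5, 0, 0], [0, 0, 0, 0, 0, 0], [0, 0, 0, 0, 0, 0]]}}

```text
clock: 10.85
eef_pos: [0.4211, 0.185, 0.2169]
tool_rot: [0.59, 0.803, 0.07, 0.051]
force: [0.4, -0.4, -3.8]
finger_gap: 0.0094
grip_force: 45.0
```

Run:
```python
from h import *
o=sensors.get_obs();print(o['clock'],o['force'],o['grip_force'],TI(o['eef_pos']))
S=viewer.get_calibration('scene');T=viewer.get_calibration('top')
s=viewer.grab_frame('scene');t=viewer.grab_frame('top')
# predicted bar ends & hook points drawn
z=Ro.from_quat(o['tool_rot']).as_matrix()
b=o['eef_pos']-.0125*z[:,2]
for c,im in ((S,s),(T,t)):
  for q in (b+z[:,0]*.093,b-z[:,0]*.037,TW(-148,0,208),TW(-112,0,180)):
    u=proj(c,q).round().astype(int); cv2.circle(im,tuple(int(k) for k in u),1,(0,255,255),-1)
c=np.hstack([cv2.resize(s[180:330,330:463],(400,450),interpolation=cv2.INTER_CUBIC),cv2.resize(t[170:320,110:243],(400,450),interpolation=cv2.INTER_CUBIC)])
save(c,'appr.png')
w=viewer.grab_frame('wrist');print([(round(d['score'],2),np.round(d['extent'])) for d in find_in('wrist','hook_seat')])
plan([(TW(-115,-28,216),17.44,-10,6)])
```

```text
10.85 [ 0.41205392 -0.4417395  -3.78443371] 44.964187145233154 [-202.00642862  -27.69057868  216.86459404]
[(0.62, array([444., 184., 230., 186.]))]
[[-0.02, 1.41, 0.28, 0.01, -0.01, 0.0], [-0.02, 1.41, 0.28, 0.01, -0.01, 0.0], [-0.02, 1.41, 0.28, 0.01, -0.01, 0.0], [-0.02, 1.41, 0.28, 0.01, -0.01, 0.0], [-0.02, 1.41, 0.28, 0.01, -0.01, 0.0], [-0.02, 1.41, 0.28, 0.01, -0.01, 0.0]]
```

View pics/appr.png

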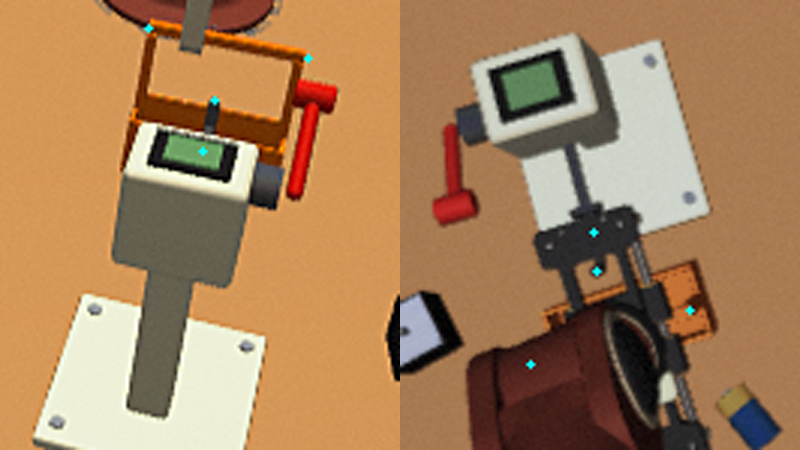

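The predicted bar ends (cyan) sit on the bar at (150,28) and (308,58), and the hook tip at (215,100) lies inside the arch. I'll advance over the tip.

>>> {"fn": "play_rows", "kwargs": {"moves": [[0, 0.7, 0.1, 0, 0, 0], [0, 1.4, 0.25, 0, 0, 0], [0, 1.4, 0.25, 0, 0, 0], [0, 1.4, 0.25, 0, 0, 0], [0, 1.4, 0.25, 0, 0, 0], [0, 1.4, 0.25, 0, 0, 0], [0, 0.8, 0.15, 0, 0, 0], [0, 0, 0, 0, 0, 0], [0, 0, 0, 0, 0, 0]]}}

```text
clock: 11.95
eef_pos: [0.5026, 0.2119, 0.2165]
tool_rot: [0.589, 0.803, 0.07, 0.051]
force: [-0.1, -1.5, -4.2]
finger_gap: 0.0091
grip_force: 45.0
```

Run:
```python
from h import *
o=sensors.get_obs();print(o['clock'],o['force'],o['grip_force'],TI(o['eef_pos']),Ro.from_quat(o['tool_rot']).as_matrix()[:,2])
plan([(TW(-114,-28,172.5),17.44,-10,5)])
```

```text
11.95 [-0.10147401 -1.47658036 -4.21643941] 44.96234893798828 [-116.19051721  -26.37691265  216.50638593] [ 0.16395152  0.05206431 -0.9850935 ]
[[-0.03, -0.11, 0.87, -0.02, -0.01, 0.01], [-0.03, -0.11, 0.87, -0.02, -0.01, 0.01], [-0.03, -0.11, 0.87, -0.02, -0.01, 0.01], [-0.03, -0.11, 0.87, -0.02, -0.01, 0.01], [-0.03, -0.11, 0.87, -0.02, -0.01, 0.01]]
```

Lower onto the seat, watching the force.

>>> {"fn": "play_rows", "kwargs": {"moves": [[0, -0.1, 0.8, 0, 0, 0], [0, -0.1, 0.9, 0, 0, 0], [0, -0.1, 0.9, 0, 0, 0], [0, -0.1, 0.7, 0, 0, 0], [0, -0.1, 0.4, 0, 0, 0], [0, 0, 0, 0, 0, 0], [0, 0, 0, 0, 0, 0]]}}

```text
clock: 12.65
eef_pos: [0.5049, 0.2127, 0.1796]
tool_rot: [0.589, 0.803, 0.071, 0.051]
force: [0.4, -0.2, -3.8]
finger_gap: 0.0095
grip_force: 45.0
```

>>> {"fn": "play_rows", "kwargs": {"moves": [[0, 0, 0.3, 0, 0, 0], [0, 0, 0.2, 0, 0, 0], [0, 0, 0, 0, 0, 0]]}}

```text
clock: 12.95
eef_pos: [0.5053, 0.2129, 0.1744]
tool_rot: [0.589, 0.803, 0.07, 0.051]
force: [-0.3, 0.4, -4.2]
finger_gap: 0.0092
grip_force: 45.0
```

>>> {"fn": "play_rows", "kwargs": {"moves": [[0, 0, 0.2, 0, 0, 0], [0, 0, 0, 0, 0, 0], [0, 0, 0, 0, 0, 0]]}}

```text
clock: 13.25
eef_pos: [0.5059, 0.2131, 0.173]
tool_rot: [0.589, 0.803, 0.071, 0.051]
force: [-1.2, -1.7, -0.8]
finger_gap: 0.0094
grip_force: 45.0
```

>>> {"fn": "play_rows", "kwargs": {"moves": [[0, 0, 0.2, 0, 0, 0], [0, 0, 0, 0, 0, 0], [0, 0, 0, 0, 0, 0]]}}

```text
clock: 13.55
eef_pos: [0.5063, 0.2131, 0.172]
tool_rot: [0.589, 0.803, 0.071, 0.051]
force: [-4.3, -2.6, 7.6]
finger_gap: 0.0097
grip_force: 45.0
```

>>> {"fn": "play_rows", "kwargs": {"moves": [[0, 0, -0.2, 0, 0, 0], [0, 0, 0, 0, 0, 0], [0, 0, 0, 0, 0, 0]]}}

```text
clock: 13.85
eef_pos: [0.5061, 0.2131, 0.1728]
tool_rot: [0.589, 0.803, 0.071, 0.051]
force: [-1.3, -0.8, 2.5]
finger_gap: 0.0091
grip_force: 45.0
```

>>> {"fn": "play_rows", "kwargs": {"moves": [[0, 0, 0, 0, 0, 0], [0, 0, 0, 0, 0, 0], [0, 0, 0, 0, 0, 0], [0, 0, 0, 0, 0, 0], [0, 0, 0, 0, 0, 0], [0, 0, 0, 0, 0, 0]], "fingers": 3.4}}

```text
clock: 14.45
eef_pos: [0.5059, 0.2131, 0.1726]
tool_rot: [0.589, 0.803, 0.07, 0.051]
force: [0.4, -0.2, 0.3]
finger_gap: 0.034
grip_force: 0.0
```

Run:
```python
from h import *
o=sensors.get_obs();print(o['clock'],o['force'],o['grip_force'],TI(o['eef_pos']),o['finger_gap'])
s=viewer.grab_frame('scene');w=viewer.grab_frame('wrist')
c=np.hstack([cv2.resize(s[170:320,320:453],(372,420),interpolation=cv2.INTER_CUBIC),cv2.resize(w[:,:],(428,420))])
save(c,'rel.png')
```

```text
14.45 [ 0.42888101 -0.19550998  0.27951972] 0.0 [-112.72058856  -26.26657336  172.61306073] 0.033962055954208786
```

View pics/rel.png

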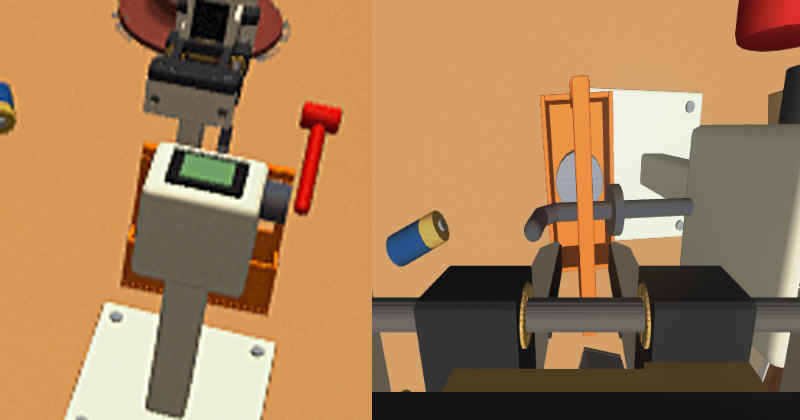

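The basket hangs with its bar across the hook between tip and collar, fingers clear. Retreating along the tool axis, then I'll plan the lever press.

>>> {"fn": "play_rows", "kwargs": {"moves": [[0, 0, 0, 0, 0, 0], [0, 0, 0, 0, 0, 0], [0, 0, 0, 0, 0, 0], [0, 0, -1, 0, 0, 0], [0, 0, -1.5, 0, 0, 0], [0, 0, -2, 0, 0, 0], [0, 0, -3, 0, 0, 0], [0, 0, -4, 0, 0, 0], [0, 0, -4, 0, 0, 0], [0, 0, -2, 0, 0, 0], [0, 0, 0, 0, 0, 0], [0, 0, 0, 0, 0, 0]]}}

```text
clock: 15.75
eef_pos: [0.4765, 0.2037, 0.3451]
tool_rot: [0.589, 0.803, 0.071, 0.051]
force: [0.2, -0.2, 0.1]
finger_gap: 0.0342
grip_force: 0.0
```

Run:
```python
from h import *
o=sensors.get_obs();print(o['clock'],o['force'],TI(o['eef_pos']))
S=viewer.get_calibration('scene');T=viewer.get_calibration('top');W=viewer.get_calibration('wrist')
s=viewer.grab_frame('scene');d=find_in('scene','lever_tip');print([(x['score'],x['extent']) for x in d])
viewer.grab_frame('wrist');b=outline_of('wrist','orange_basket');e=find_in('wrist','lever_tip');print([(x['score'],x['extent']) for x in b],[(x['score'],x['extent']) for x in e])
print('bar ends pred',proj(W,TW(-112,65,185)),proj(W,TW(-112,-65,185)))
for a in (0,.15,.25,.35): 
  q=TW(-10-80*np.cos(.75-a),75,235+80*np.sin(.75-a));print(a,proj(S,q),proj(W,q))
w=viewer.grab_frame('wrist')
save(np.hstack([cv2.resize(s[170:320,320:453],(372,420),interpolation=cv2.INTER_CUBIC),cv2.resize(w,(428,420))]),'away.png')
# closed fingers above tip, tool y along tester x, no tilt
plan([(TW(-125,20,330),17.44,0,5),(TW(-78,75,330),17.44,0,4)])
```

```text
15.75 [ 0.24984798 -0.17305569  0.07755528] [-143.56270963  -26.42050864  345.11929852]
[(0.86, [433.0, 225.2, 17.3, 36.4]), (0.64, [279.2, 254.4, 50.0, 66.5])]
[(0.72, [265.6, 166.1, 60.8, 132.1])] [(0.88, [377.6, 78.6, 80.9, 48.8])]
bar ends pred [282.10072917 103.94019169] [281.69685978 230.96173244]
0 [434.63371265 208.76373196] [373.56967569  79.18799991]
0.15 [434.20211345 210.3854852 ] [357.516281   80.7664779]
0.25 [433.83761259 211.85552974] [348.1765194   81.89216262]
0.35 [433.41680125 213.61485891] [340.01355118  83.05056045]
[[0.93, 0.32, 0.34, 1.97, 0.0, 0.01], [0.93, 0.33, 0.32, 1.97, 0.0, 0.01], [0.93, 0.34, 0.31, 1.97, 0.0, 0.01], [0.93, 0.35, 0.3, 1.97, 0.0, 0.01], [0.93, 0.36, 0.29, 1.97, 0.0, 0.01]]
[[1.38, 1.17, 0.0, 0.0, 0.0, 0.0], [1.38, 1.17, 0.0, 0.0, 0.0, 0.0], [1.38, 1.17, 0.0, 0.0, 0.0, 0.0], [1.38, 1.17, 0.0, 0.0, 0.0, 0.0]]
```

View pics/away.png

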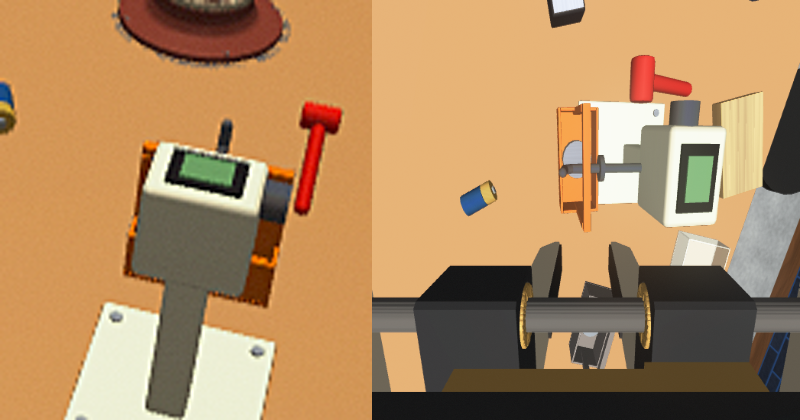

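The basket hangs by itself (bar at wrist column ~281, rows 104–231, as predicted for the seat), and the lever is raised at about 0.2 rad. I'll shut the fingers and go above the red grip.

>>> {"fn": "play_rows", "kwargs": {"moves": [[0.9, 0.3, 0.3, 2, 0, 0], [0.9, 0.3, 0.3, 2, 0, 0], [0.9, 0.3, 0.3, 2, 0, 0], [0.9, 0.4, 0.3, 2, 0, 0], [0.9, 0.4, 0.3, 2, 0, 0], [1.4, 1.1, 0, 0, 0, 0], [1.4, 1.1, 0, 0, 0, 0], [1.4, 1.1, 0, 0, 0, 0], [1.4, 1.1, 0, 0, 0, 0], [0, 0, 0, 0, 0, 0], [0, 0, 0, 0, 0, 0], [0, 0, 0, 0, 0, 0]], "fingers": 0}}

```text
clock: 17.25
eef_pos: [0.5061, 0.3176, 0.3317]
tool_rot: [0.592, 0.806, -0.0, -0.0]
force: [-0.2, 0.0, 0.2]
finger_gap: 0.0003
grip_force: 0.0
```

Run:
```python
from h import *
o=sensors.get_obs();print(o['clock'],o['force'],TI(o['eef_pos']),o['finger_gap'])
plan([(TW(-80,75,295),17.44,0,3),(TW(-86,75,260),17.44,0,4),(TW(-90,75,226),17.44,0,5)])
```

```text
17.25 [-0.18316508  0.03027874  0.22367659] [-81.18890338  73.32295869 331.70456301] 0.00027553679189763953
[[0.06, 0.04, 1.22, -0.01, 0.01, -0.01], [0.06, 0.04, 1.22, -0.01, 0.01, -0.01], [0.06, 0.04, 1.22, -0.01, 0.01, -0.01]]
[[0.0, -0.15, 0.87, 0.0, 0.0, 0.0], [0.0, -0.15, 0.87, 0.0, 0.0, 0.0], [0.0, -0.15, 0.87, 0.0, 0.0, 0.0], [0.0, -0.15, 0.87, 0.0, 0.0, 0.0]]
[[0.0, -0.08, 0.68, 0.0, 0.0, 0.0], [0.0, -0.08, 0.68, 0.0, 0.0, 0.0], [0.0, -0.08, 0.68, 0.0, 0.0, 0.0], [0.0, -0.08, 0.68, 0.0, 0.0, 0.0], [0.0, -0.08, 0.68, 0.0, 0.0, 0.0]]
```

>>> {"fn": "play_rows", "kwargs": {"moves": [[0, 0, 1.2, 0, 0, 0], [0, 0, 1.2, 0, 0, 0], [0, 0, 1.2, 0, 0, 0], [0, -0.1, 0.9, 0, 0, 0], [0, -0.1, 0.9, 0, 0, 0], [0, -0.1, 0.9, 0, 0, 0], [0, -0.1, 0.9, 0, 0, 0], [0, -0.1, 0.7, 0, 0, 0], [0, -0.1, 0.7, 0, 0, 0], [0, -0.1, 0.7, 0, 0, 0], [0, 0, 0, 0, 0, 0], [0, 0, 0, 0, 0, 0]]}}

```text
clock: 18.45
eef_pos: [0.4998, 0.3168, 0.2386]
tool_rot: [0.591, 0.806, 0.0, 0.0]
force: [-0.1, -0.9, -0.2]
finger_gap: 0.0009
grip_force: 0.0
```

>>> {"fn": "play_rows", "kwargs": {"moves": [[0, -0.1, 0.5, 0, 0, 0], [0, 0, 0.3, 0, 0, 0], [0, 0, 0, 0, 0, 0], [0, 0, 0, 0, 0, 0]]}}

```text
clock: 18.85
eef_pos: [0.4981, 0.3164, 0.2305]
tool_rot: [0.591, 0.806, -0.0, -0.0]
force: [-0.3, -0.0, -0.5]
finger_gap: 0.0006
grip_force: 0.0
```

>>> {"fn": "play_rows", "kwargs": {"moves": [[0, 0, 0.3, 0, 0, 0], [0, 0, 0.2, 0, 0, 0], [0, 0, 0, 0, 0, 0]]}}

```text
clock: 19.15
eef_pos: [0.4982, 0.3165, 0.2299]
tool_rot: [0.591, 0.806, 0.001, -0.0]
force: [-6.2, -2.8, 17.4]
finger_gap: 0.0004
grip_force: 9.0
```

Run:
```python
from h import *
o=sensors.get_obs();print(o['clock'],o['force'],TI(o['eef_pos']))
S=viewer.get_calibration('scene');s=viewer.grab_frame('scene');d=find_in('scene','lever_tip');print([(x['score'],x['extent']) for x in d])
for a in (0.2,.6,.95): print(a,proj(S,TW(-10-80*np.cos(.75-a),75,235+80*np.sin(.75-a))))
m=((s[...,0]>130)&(s[...,1]<60)&(s[...,2]<60)); m[:,:400]=0;m[:,460:]=0;i=np.argwhere(m[190:270]);print(i.min(0)+[190,0],i.max(0)+[190,0])
```

```text
19.15 [-6.20348902 -2.78905162 17.44332957] [-89.01521297  74.71438181 229.93126249]
[(0.69, [430.1, 235.6, 13.5, 17.1])]
0.2 [434.02718644 211.08311702]
0.6 [432.15015066 219.13920407]
0.95 [429.99022243 228.99521387]
[225 411] [262 437]
```

The stop is reached: 17 N at z = 0.230, where the grip's top should be when fully down. I'll back off upwards and check.

>>> {"fn": "play_rows", "kwargs": {"moves": [[0, 0, 0, 0, 0, 0], [0, 0, -0.5, 0, 0, 0], [0, 0, -1, 0, 0, 0], [0, 0, -2, 0, 0, 0], [0, 0, -3, 0, 0, 0], [0, 0, -4, 0, 0, 0], [0, -2, -3, 0, 0, 0], [0, -2, -1, 0, 0, 0], [0, 0, 0, 0, 0, 0], [0, 0, 0, 0, 0, 0], [0, 0, 0, 0, 0, 0], [0, 0, 0, 0, 0, 0]]}}

```text
clock: 20.45
eef_pos: [0.4606, 0.3044, 0.3694]
tool_rot: [0.592, 0.806, -0.001, -0.0]
force: [0.5, -0.6, 0.1]
finger_gap: 0.0007
grip_force: 0.0
```

Run:
```python
from h import *
o=sensors.get_obs();print(o['clock'],o['force'],TI(o['eef_pos']))
s=viewer.grab_frame('scene');w=viewer.grab_frame('wrist')
W=viewer.get_calibration('wrist');print([proj(W,q).round() for q in (TW(-112,65,185),TW(-112,-65,185),TW(-10-80*np.cos(.2),75,219))])
save(np.hstack([cv2.resize(s[170:320,320:453],(372,420),interpolation=cv2.INTER_CUBIC),cv2.resize(w,(428,420))]),'end.png')
```

```text
20.45 [ 0.47119146 -0.60779755  0.10527272] [-128.60511869   74.41571509  369.41348456]
[array([294., 200.]), array([292., 304.]), array([319., 198.])]
```

View pics/end.png

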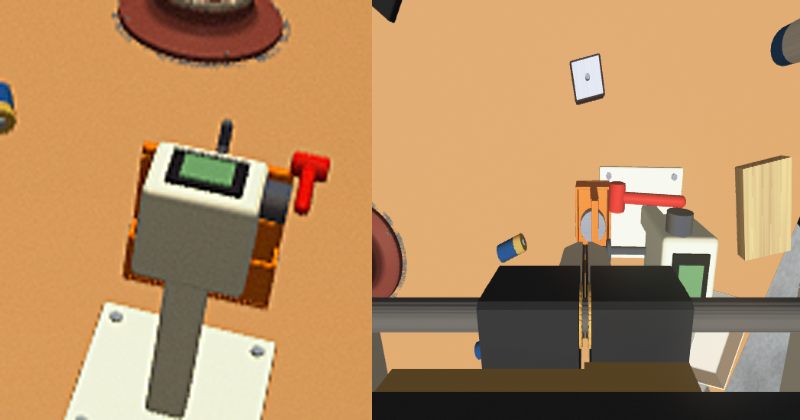

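The lever is fully down (grip at wrist 320,198, predicted 319,198) and the basket hangs unchanged, with the robot clear.

```bash
python3 -c "
from bench import job
print(job.hand_in())"
```

```text
the job is handed in; nothing more can be done
None
```

I handed the job in at about 20 s: the medium orange basket hangs released on the hook, the red lever is down on its stop, and I never touched the grey basket; the hand-in call returned no verdict.

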